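# Tap a glazed tile home in the kiln setter

### The arm

A 7-joint arm with a two-finger parallel gripper is mounted at the origin on the work surface. World frame = base frame: x ahead of the robot, y to its left, z up, the work surface at z = 0. Lengths are in m, angles in rad, forces in N, time in s.
With the tool pointing down it reaches from about 0.35 to 0.9 m from the base axis. Payload 19.9 kg.
Tool frame: the origin (TCP) lies at the very end of the fingers, on their centre line; the grasp point (between the pads) lies 19 mm behind it; z points along the fingers, y is the line along which they close (so a half turn about z gives the same grasp; the last joint's range is limited). The gripper opens to 85 mm and grips with 20 to 120 N. Pads are 22 mm wide; open, the fingers measure 114 mm over their backs; the gripper's body (76 mm by 85 mm) begins 54 mm behind the grasp point. The pads swing forward as they close: fully open they stand 13 mm farther back than shut.
Start: joints at [1.224, 0.417, -0.01, 1.614, 0.005, 1.111, -0.053], TCP at [0.188, -0.596, 0.231] pointing down, gripper open.
Joint ranges: [-2.81, 2.81], [-0.39, 2.02], [-1.27, 1.25], [0.06, 2.57], [-1.19, 4.33], [0.19, 2], [-2.82, 2.82]. Speed limits (rad/s): [1.89, 1.89, 2.39, 2.39, 3.01, 3.01, 3.01].

### API

Orientations are given as a unit quaternion [w, x, y, z].
In Python, from rig import r gives the robot as it stands. The module is installed in compiled form; this text tells all that it offers.
- The arm moves only by the tool servo_tool, never from a script. Its argument "plan" is a list that holds one entry, the list of rows, each a list of 7 numbers: the shift along the tool's x, y, z as a fraction of full scale, then the turn, a rotation vector about the tool's x, y, z as a fraction of full scale, then the opening, from 0 (shut) to 1 (fully open). In form: [[[x, y, z, ax, ay, az, jaw], ...]]. A call has 1 to 10 rows; each row is the pose to reach, as a shift and turn from the pose commanded when the call began, along the tool's axes at that moment; what a row does not reach only later rows make up. Full scale, the value 1, is 120 mm for a shift and 60 degrees for a turn. A row lasts 1/8 s, in which the tool goes at most 62.5 mm and 10.7 degrees, less where a joint would pass 70% of its speed; a pose out of reach is approached as far as the arm can. A call with a number of a shift or a turn outside -1 to 1 is refused whole. A call with a gripper value outside its range is refused whole. The fingers move at their own pace and stop on an object; "force" is the grip in N (left out, the last holds). Time passes only in rows, so rows that repeat a pose let the fingers close. It gives the time, the measured TCP pose, the force, the opening and the grip force at its end, in the units of the state.
- r.get_state(): the state, without advancing time (a new reading comes with each control period).
- r.camera(name): name is "scene" or "top" or "wrist"; returns the picture (420x560x3 uint8, red, green, blue); there is no depth.
- r.camera_params(name): a dict with "camera_matrix" (3x3 intrinsics, pixels), "D" ([k1, k2, p1, p2, k3] as OpenCV has them; the pictures are not rectified), "T" (4x4, takes a point from camera to world coordinates); the wrist camera has in their place "tool_from_camera" (4x4, takes a point from camera to tool coordinates, whose origin is the TCP and whose axes are the flange's). Camera axes: x right, y up, looking along -z (the intrinsics and any distortion apply to the point x, -y, -z); pixel columns grow to the right and rows downward; lengths in m; the calibration is good to about 2 mm. A picture is of the moment at which its call begins: read the wrist's pose just before it. camera_params takes no time and is no camera call.
- r.sign_off(): hands the job in; it is judged then, once.
The state is a dict: "t": time; "q": joint angles; "qvel": joint speeds; "joint_efforts": joint torques, N m; "tool_pos": TCP position; "tool_rot": TCP orientation; "force": force on the tool from outside, world axes, zero at the start; "moment": the same for the moment, N m; "finger_gap": opening from 0.0 (shut) to 1.0 (fully open); "finger_force": force on a finger pad.
Only numpy, scipy, OpenCV 4.12 (cv2) and the standard library are available. Lean on these libraries where they do the work, as an engineer would, in place of code of your own. Each camera call takes 0.05 s, during which the arm holds its last target. There are 200 camera calls.

### The job

The top slot of the kiln setter still has its glazed tile sticking out. Take the wooden paddle off its rest and nudge the tile in with small, light taps of the blade's end, drawing the paddle off the tile between taps, until you feel the tile come to rest against the stop hidden at the back of the slot; stop there without forcing it, because the edge chips easily. Keep the fingers off the wet glaze, lay the paddle back on its rest, and leave everything else on the table where it is.

Things in the scene. Friction and masses are not known exactly. Their poses are not given: they have to be found in the camera images.
- setter: Kiln setter: a fixed stack of cream fireclay shelves (cranks), 138 mm wide, three slots one over another. Only the top slot matters; the two below are already loaded. Origin: on the table under the middle of the stack. x axis: level, the way tiles slide in (the mouth is on the -x side); z up. Slot side walls at y = +-57.5 mm, from x = -70 to +70 mm.
- slot_mouth (a point): Middle of the top slot's mouth, on the slot floor: 70 mm to the -x side of the setter's origin, 82 mm above it. Axes as the setter's. The floor starts 15 mm before the mouth as a sill; the slot is 115 mm wide and 26 mm high inside.
- cap: Top crank, 140 x 138 mm, the fixed roof of the top slot. Origin: middle of its underside, 108 mm above the table; axes nearly the setter's. A cross rib under it, reaching nearly to the slot floor, is the stop. It is unseen and not measured (hand-made ware): its face is anywhere 30 to 54 mm to the +x side of the origin, case by case. It is hard: force rises steeply there.
- tile: Square tile, unfired glaze on top, 108 x 108 x 10 mm, 0.15 to 0.31 kg, lying in the top slot, 38 to 50 mm of it outside the mouth. Origin: middle of its underside. x axis: the way it slides in; the edge to tap is 54 mm to the -x side. Side play 3.5 mm; drag 0.7 to 2.5 N; it has 25 to 70 mm to go, and once home its near edge is 10 mm outside to 18 mm inside the mouth.
- paddle: Potter's beech paddle, 0.11 kg, lying on its rest, flat underside. Handle 24 mm wide, 20 mm high; blade 50 mm wide, 10 mm thick, undersides level. Origin: under the handle at the balance point, best gripped there across the 24 mm (grip centre 10 mm higher). x axis towards the blade, which runs from 20 to 140 mm ahead of the origin; the handle ends 142 mm behind it. z up.
- paddle_tip (a point): Middle of the paddle blade's end face, 140 mm ahead of the paddle's origin, 5 mm above its underside.
- rest: White stoneware rest fixed on the table: slab 185 x 100 x 6 mm with two cross ridges 26 mm high at x = +72 and -75 mm, which carry the paddle; horns 9 mm higher at the ridges' ends, 76 mm apart. Origin: middle of its underside. x axis: where the paddle's blade points; the paddle lies with its origin 26 mm above the rest's, roughly over it.
- glaze_jar: Bystander: jar with a white lid, 68 mm across, 85 mm high; origin under its middle.
- cup_a: Bystander: unglazed cup, 68 mm across, 70 mm high; origin under its middle.
- cup_b: Bystander: unglazed cup, 80 mm across, 85 mm high; origin under its middle.
- cup_c: Bystander: unglazed cup, 72 mm across, 60 mm high; origin under its middle.
- brush_pot: Bystander: stoneware pot full of brushes, 90 mm across, 250 mm high with the brushes; origin under its middle.
- scraper: Bystander: flat wooden scraper lying on the table, 95 x 45 x 8 mm; origin under its middle.
- jar_lid: Bystander: jar lid lying on the table, 68 mm across, 10 mm high; origin under its middle.
There are look-alikes about, which are no part of the job. Of the things that look like the tile, the larger one is meant.

How it is judged:
On the way, in this order (a step that is already met when the one before it is completed fails the run):
1. a tap of the paddle has moved the tile at least 3 mm and the paddle is off the tile again, the stop not yet reached (distance of tile from where it was at the start of the episode above 0.003 m and contact force between paddle and tile below 0.05 N and contact force between tile and cap below 0.05 N and z of paddle in the frame of rest above 0.045 m), for 0.1 s.
2. a tap of the paddle presses the tile against the hidden stop (contact force between paddle and tile above 0.5 N and contact force between tile and cap above 0.8 N), for 0.02 s.
At the end, for the whole second after the job is handed in: The tile lies flat in the top slot, in contact with the hidden stop and at rest; the paddle lies flat on both ridges of its rest, blade the way it was (within 40 mm along, 25 mm across, 0.25 rad), at rest (contact force between tile and cap above 0.01 N and x of tile in the frame of setter between -0.03 and 0.006 m and z of tile in the frame of setter between 0.078 and 0.086 m and angle between tile's own z axis and vertical below 0.05 rad and linear speed of tile below 0.01 m/s and x of paddle in the frame of rest between -0.04 and 0.04 m and y of paddle in the frame of rest between -0.025 and 0.025 m and z of paddle in the frame of rest between 0.022 and 0.031 m and angle between paddle's own z axis and vertical below 0.08 rad and angle between the x axis of paddle and the x axis of rest, either way round below 0.25 rad and linear speed of paddle below 0.02 m/s); the robot touches nothing.
It fails at once if the paddle presses on the tile with more than 20 N (contact force between paddle and tile above 20 N).
It fails at once if the tile is pressed against the stop with more than 20 N (contact force between tile and cap above 20 N).
It fails at once if the tile is knocked along faster than 0.15 m/s (linear speed of tile above 0.15 m/s).
It fails at once if fingers or arm touch the tile (contact force between any of the fingers, the arm and tile above 0.3 N).
It fails at once if the jar, a cup, the lid, the scraper or the brush pot is moved by more than 15 mm (distance of any of glaze_jar, cup_a, cup_b, cup_c, brush_pot, jar_lid, scraper from where it was at the start of the episode above 0.015 m).
It also fails if it takes over 70 s, if anything falls off the work surface, if the arm or the gripper's body presses on something with over 40 N, if the wrist force passes 120 N, or if a joint passes its speed limit or range.

## Working session

There is one attempt and no reset: what is moved stays moved. The work goes in short steps, Python scripts to look and compute and a tool call to move; the robot and the scene stay as the last step left them, time stands still between calls to the robot, and variables do not carry over. Pictures are saved under pics/ and viewed, at most 10 in all, crops included, and the job is handed in when it is done.

Besides the shell and the picture viewer there is one more tool, called after "Request:" in YAML: its name, and indented under it one key for each argument. servo_tool: Moves the arm, as the interface text tells. Shift numbers are shares of 120 mm and turn numbers shares of 60 degrees, none past 1 either way. Its arguments: {"type":"object","properties":{"plan":{"type":"array"},"force":{"type":"number"}},"required":["plan"]}

```bash
mkdir -p pics
python3 - <<'E'
from rig import r
import cv2,numpy as np
s=r.get_state();print({k:np.round(v,3).tolist() for k,v in s.items()})
for n in("scene","top"):
    im=r.camera(n);cv2.imwrite(f"pics/{n}0.png",im[...,::-1]);p=r.camera_params(n);print(n,{k:np.round(v,4).tolist() for k,v in p.items()})
print({k:np.round(v,4).tolist() for k,v in r.camera_params("wrist").items()})
E
```

```text
{'t': 0.0, 'q': [1.223, 0.418, -0.01, 1.614, 0.005, 1.111, -0.053], 'qvel': [-0.0, 0.001, 0.001, -0.0, -0.001, -0.001, -0.001], 'joint_efforts': [-0.001, -86.445, 0.678, -43.49, 0.019, 0.007, 0.0], 'tool_pos': [0.188, -0.596, 0.231], 'tool_rot': [-0.001, 0.988, 0.152, -0.0], 'force': [-0.313, 0.097, -0.768], 'moment': [0.001, -0.009, -0.011], 'finger_force': 0.0, 'finger_gap': 0.998}
scene {'camera_matrix': [[486.5807, 0.0, 284.9841], [0.0, 486.5807, 211.5757], [0.0, 0.0, 1.0]], 'D': [-0.1433, 0.0, 0.0, 0.0, 0.0], 'T': [[0.0724, -0.8197, 0.5681, 1.0424], [0.9974, 0.0571, -0.0447, -0.0704], [0.0042, 0.5699, 0.8217, 0.9862], [0.0, 0.0, 0.0, 1.0]]}
top {'camera_matrix': [[424.3387, 0.0, 283.8064], [0.0, 424.3387, 205.6059], [0.0, 0.0, 1.0]], 'D': [-0.1053, 0.0, 0.0, 0.0, 0.0], 'T': [[0.0297, 0.9966, -0.077, 0.3795], [-0.9996, 0.0297, -0.0011, 0.0033], [0.0012, 0.077, 0.997, 1.0879], [0.0, 0.0, 0.0, 1.0]]}
{'camera_matrix': [[314.2627, 0.0, 282.7116], [0.0, 314.2627, 203.851], [0.0, 0.0, 1.0]], 'D': [-0.0616, 0.0, 0.0, 0.0, 0.0], 'tool_from_camera': [[0.0006, 0.9572, 0.2894, 0.0738], [1.0, -0.0006, -0.0, -0.0004], [0.0001, 0.2894, -0.9572, -0.1431], [0.0, 0.0, 0.0, 1.0]]}
```

View pics/scene0.png

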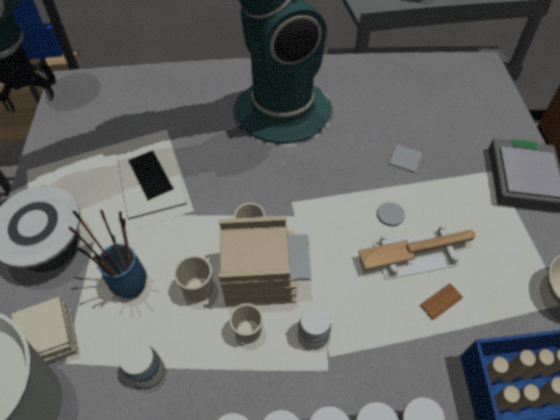

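View pics/top0.png

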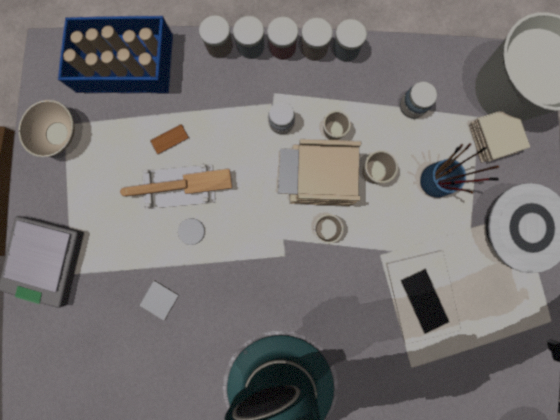

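The scene view shows the setter at (255,260) with the protruding grey tile at (298,257). The paddle on its rest is at (415,250). In the top view the tile in the slot is at (287,172), the paddle runs (125,190)–(230,180), and a small loose grey square lies at (159,300).
Two tile candidates: (287,172), in the setter's top slot, and the look-alike at (159,300), flat on the table. I'll measure both and confirm in one crop.

```bash
cat > h.py <<'E'
import numpy as np,cv2
from scipy.spatial.transform import Rotation as R
def ray(p,T,uv):
    n=cv2.undistortPoints(np.array(uv,float).reshape(-1,1,2),p["camera_matrix"],p["D"])[:,0]
    d=np.c_[n[:,0],-n[:,1],-np.ones(len(n))]@T[:3,:3].T
    return T[:3,3],d
def onplane(p,uv,z,T=None):
    o,d=ray(p,p["T"] if T is None else T,uv)
    return o+d*((z-o[2])/d[:,2])[:,None]
def proj(p,X,T=None):
    T=p["T"] if T is None else T
    c=(np.atleast_2d(X)-T[:3,3])@T[:3,:3]
    return cv2.projectPoints(c*[1,-1,-1],np.zeros(3),np.zeros(3),p["camera_matrix"],p["D"])[0][:,0]
def wristT(s,p):
    w,x,y,z=s["tool_rot"];T=np.eye(4);T[:3,:3]=R.from_quat([x,y,z,w]).as_matrix();T[:3,3]=s["tool_pos"]
    return T@p["tool_from_camera"]
E
python3 - <<'E'
from rig import r
from h import *
im=cv2.imread("pics/top0.png");p={k:np.array(v) for k,v in r.camera_params("top").items()}
hsv=cv2.cvtColor(im,cv2.COLOR_BGR2HSV)
cv2.imwrite("pics/crop.png",cv2.resize(im[120:320,110:370],None,fx=3,fy=3,interpolation=cv2.INTER_CUBIC)[:600,:780])
# paddle
m=cv2.inRange(hsv,(5,110,80),(25,255,255));m[:, :115]=0;m[:160]=0;m[205:]=0;m[:,240:]=0
n,l,st,c=cv2.connectedComponentsWithStats(m);i=1+st[1:,4].argmax();mm=(l==i).astype(np.uint8)
cs=cv2.findContours(mm,0,1)[0][0];print("paddle",st[i],c[i]);
ys,xs=np.nonzero(mm)
P=onplane(p,np.c_[xs,ys],0.040)[:,:2]
rc=cv2.minAreaRect((P*1000).astype(np.float32));print(rc,cv2.boxPoints(rc).round(1).tolist())
# axis from column midlines, handle & blade
for z in(0.036,0.046):
    P=onplane(p,np.c_[xs,ys],z)*1000
    for a in np.arange(P[:,1].min(),P[:,1].max(),20):
        q=P[(P[:,1]>=a)&(P[:,1]<a+20)];print(z,round(a),np.round([q[:,0].min(),q[:,0].max(),q[:,0].mean()],1),end=';')
    print(np.round([P[:,1].min(),P[:,1].max()],1))
for nm,roi,z in(("slot tile",(140,200,270,301),.092),("loose",(275,325,135,185),.008)):
    g=np.zeros(im.shape[:2],np.uint8);a,b,c0,d=roi;g[a:b,c0:d]=255
    g&=cv2.inRange(im,(120,100,90),(215,190,175))&cv2.inRange(im[...,0].astype(int)-im[...,2],6,80)
    n,l,st,c=cv2.connectedComponentsWithStats(g);i=1+st[1:,4].argmax();ys2,xs2=np.nonzero(l==i)
    P=onplane(p,np.c_[xs2,ys2],z)[:,:2]*1000;rc=cv2.minAreaRect(P.astype(np.float32));print(nm,st[i],rc,cv2.boxPoints(rc).round(1).tolist())
E
```

```text
paddle [122 171 109  24 828] [181.14492754 185.63768116]
((503.1663818359375, 277.65118408203125), (41.910301208496094, 274.9875793457031), 8.05977725982666) [[463.1000061035156, 410.79998779296875], [501.70001220703125, 138.60000610351562], [543.2000122070312, 144.5], [504.6000061035156, 416.70001220703125]]
0.036 140 [500.2 543.5 515.8];0.036 160 [497.1 522.9 508.5];0.036 180 [496.6 519.5 506.9];0.036 200 [491.  529.2 509.1];0.036 220 [490.4 531.3 510.6];0.036 240 [492.6 528.1 510.4];0.036 260 [496.9 515.1 504.8];0.036 280 [493.8 512.  502.1];0.036 300 [490.7 508.9 498.6];0.036 320 [485.1 505.9 495.4];0.036 340 [482.  505.3 492.5];0.036 360 [478.9 499.7 489. ];0.036 380 [478.4 494.1 486. ];0.036 400 [478.1 490.8 483.3];[140.4 415.1]
0.046 139 [499.1 542.  514.3];0.046 159 [496.  521.5 507.2];0.046 179 [495.4 518.2 505.6];0.046 199 [490.  527.7 507.5];0.046 219 [489.4 529.9 509.1];0.046 239 [491.5 526.7 509.7];0.046 259 [495.7 513.8 503.5];0.046 279 [492.6 510.7 500.9];0.046 299 [487.1 507.7 497.5];0.046 319 [484.1 504.6 494.7];0.046 339 [481.  501.6 490.6];0.046 359 [477.9 495.9 487.3];0.046 379 [477.4 492.9 484.8];0.046 399 [477.2 489.7 482.7];[139.1 411.2]Traceback (most recent call last):
  File "<stdin>", line 22, in <module>
ValueError: attempt to get argmax of an empty sequence
```

View pics/crop.png

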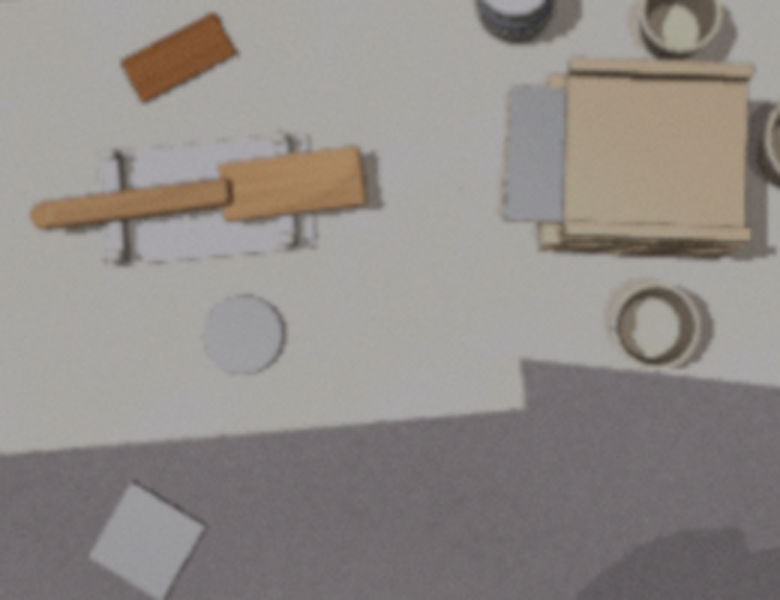

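The crop confirms it. The slot tile spans crop (503–566, 87–222) and sits in the top slot. The loose square at (147,540) lies on the table and is about 80 px, so it is the look-alike. The paddle blade's end is at crop (362,148)–(365,203), and the handle end at (32,215).

Run:
```python
from rig import r
from h import *
p={k:np.array(v) for k,v in r.camera_params("top").items()}
def f(nm,pts,z):
    P=onplane(p,np.array(pts)/3+[110-1/3,120-1/3],z)*1000
    print(nm,np.round(P[:,:2],1).tolist());return P
P=f("tile",[(508,87),(503,220),(566,90),(563,222)],.092);print("w",np.linalg.norm(P[0]-P[1]))
P=f("loose",[(135,482),(205,526),(162,600),(90,553)],.008);print("w",np.linalg.norm(P[0]-P[1]))
P=f("tip",[(362,148),(366,203)],.036);print("w",np.linalg.norm(P[0]-P[1]))
f("hend",[(32,215)],.04);f("step",[(220,163),(227,222)],.036)
for z in(.118,.125):f("cap",[(572,60),(752,66),(548,238),(748,238),(566,90),(563,222),(747,75),(746,232)],z)
f("ridges",[(121,152),(124,262),(288,133),(296,248)],.035)
f("sill",[(552,75),(540,247)],.082)
```

```text
tile [[592.1, 19.9], [485.7, 20.6], [591.0, -26.2], [485.6, -26.7]]
w 106.33656782395367
loose [[261.9, 328.1], [227.2, 266.3], [163.2, 301.0], [200.0, 364.8]]
w 70.85438789470744
tip [[548.8, 141.3], [502.6, 136.1]]
w 46.47902705347858
hend [[484.2, 417.9]]
step [[532.9, 260.4], [483.3, 252.0]]
cap [[609.3, -29.5], [609.3, -169.7], [470.2, -14.7], [474.8, -168.3], [585.5, -25.4], [482.8, -25.9], [602.0, -165.9], [479.4, -166.7]]
cap [[607.7, -29.2], [607.6, -168.4], [469.5, -14.6], [474.1, -167.1], [584.0, -25.2], [482.1, -25.7], [600.4, -164.6], [478.6, -165.5]]
ridges [[540.2, 345.9], [447.3, 338.0], [560.0, 204.3], [463.3, 193.2]]
sill [[605.1, -15.0], [466.2, -9.3]]
```

```bash
cat >> h.py <<'E'
def plan(s,goals):
    """goals: [x,y,z (mm), azimuth of tool x (deg)], tool down; prints one row per call, chained from the state s"""
    w,x,y,z=s["tool_rot"];Q=R.from_quat([x,y,z,w]);P=np.array(s["tool_pos"])
    for g in goals:
        G=R.from_euler("z",g[3],degrees=True)*R.from_euler("x",180,degrees=True);gp=np.array(g[:3])/1000
        sh=Q.inv().apply(gp-P)/.12; tu=np.degrees((Q.inv()*G).as_rotvec())/60
        print(g,"->",np.round(np.r_[sh,tu],3).tolist()); P,Q=gp,G
E
python3 - <<'E'
from rig import r
from h import *
plan(r.get_state(),[[240,-490,240,50],[295,-380,250,80],[350,-265,250,98.6],[400,-150,250,98.6],[430,-35,240,98.6],[470,75,220,98.6],[500,180,180,98.6],[505,280,130,98.6]])
E
```

```text
[240, -490, 240, 50] -> [0.678, -0.71, -0.076, -0.001, -0.0, -0.541]
[295, -380, 250, 80] -> [0.997, -0.238, -0.083, 0.0, 0.0, -0.5]
[350, -265, 250, 98.6] -> [1.023, 0.285, 0.0, 0.0, 0.0, -0.31]
[400, -150, 250, 98.6] -> [0.885, 0.555, 0.0, 0.0, 0.0, 0.0]
[430, -35, 240, 98.6] -> [0.91, 0.39, 0.083, 0.0, 0.0, 0.0]
[470, 75, 220, 98.6] -> [0.857, 0.467, 0.167, 0.0, 0.0, 0.0]
[500, 180, 180, 98.6] -> [0.828, 0.378, 0.333, 0.0, 0.0, 0.0]
[505, 280, 130, 98.6] -> [0.818, 0.166, 0.417, 0.0, 0.0, 0.0]
```

Request:
servo_tool:
  plan:
    - [[0.2, -0.2, -0.02, 0, 0, -0.14, 1], [0.45, -0.45, -0.05, 0, 0, -0.3, 1], [0.678, -0.71, -0.076, 0, 0, -0.45, 1], [0.678, -0.71, -0.076, 0, 0, -0.541, 1]]

```text
t: 0.6
tool_pos: [0.2418, -0.4879, 0.2408]
tool_rot: [-0.0, 0.905, 0.426, 0.0]
force: [-0.0, -0.9, -0.5]
finger_gap: 1.005
finger_force: 0.0
```

Request:
servo_tool:
  plan:
    - [[0.33, -0.08, -0.02, 0, 0, -0.15, 1], [0.66, -0.16, -0.05, 0, 0, -0.3, 1], [0.997, -0.238, -0.083, 0, 0, -0.43, 1], [0.997, -0.238, -0.083, 0, 0, -0.5, 1]]

```text
t: 1.1
tool_pos: [0.2966, -0.3779, 0.2507]
tool_rot: [0.0, 0.764, 0.645, 0.0]
force: [-0.1, -0.7, -0.2]
finger_gap: 0.997
finger_force: 0.0
```

Request:
servo_tool:
  plan:
    - [[0.4, 0.1, 0, 0, 0, -0.15, 1], [0.8, 0.2, 0, 0, 0, -0.31, 1], [1, 0.285, 0, 0, 0, -0.31, 1]]

```text
t: 1.48
tool_pos: [0.3503, -0.2659, 0.2504]
tool_rot: [-0.0, 0.65, 0.76, -0.0]
force: [1.0, -0.2, 0.0]
finger_gap: 1.002
finger_force: 0.0
```

Request:
servo_tool:
  plan:
    - [[0.4, 0.25, 0, 0, 0, 0, 1], [0.8, 0.5, 0, 0, 0, 0, 1], [0.9, 0.555, 0, 0, 0, 0, 1]]

```text
t: 1.85
tool_pos: [0.4003, -0.1484, 0.2504]
tool_rot: [-0.0, 0.651, 0.759, 0.0]
force: [-0.2, -0.2, -0.9]
finger_gap: 1.0
finger_force: 0.0
```

Request:
servo_tool:
  plan:
    - [[0.4, 0.18, 0.04, 0, 0, 0, 1], [0.8, 0.35, 0.08, 0, 0, 0, 1], [0.91, 0.39, 0.083, 0, 0, 0, 1]]

```text
t: 2.22
tool_pos: [0.4296, -0.0341, 0.2402]
tool_rot: [-0.0, 0.651, 0.759, 0.0]
force: [-1.2, -0.4, 0.4]
finger_gap: 0.996
finger_force: 0.0
```

Request:
servo_tool:
  plan:
    - [[0.4, 0.2, 0.08, 0, 0, 0, 1], [0.8, 0.4, 0.15, 0, 0, 0, 1], [0.857, 0.467, 0.167, 0, 0, 0, 1]]

```text
t: 2.6
tool_pos: [0.4697, 0.0759, 0.2199]
tool_rot: [-0.001, 0.651, 0.759, 0.0]
force: [-0.2, -0.8, 0.1]
finger_gap: 1.001
finger_force: 0.0
```

Request:
servo_tool:
  plan:
    - [[0.4, 0.2, 0.15, 0, 0, 0, 1], [0.8, 0.37, 0.3, 0, 0, 0, 1], [0.828, 0.378, 0.333, 0, 0, 0, 1]]

```text
t: 2.98
tool_pos: [0.4993, 0.1807, 0.179]
tool_rot: [-0.001, 0.651, 0.759, -0.0]
force: [-0.3, -0.4, -0.6]
finger_gap: 1.001
finger_force: 0.0
```

Request:
servo_tool:
  plan:
    - [[0.4, 0.08, 0.2, 0, 0, 0, 1], [0.8, 0.16, 0.4, 0, 0, 0, 1], [0.82, 0.166, 0.417, 0, 0, 0, 1], [0.82, 0.166, 0.417, 0, 0, 0, 1]]

```text
t: 3.48
tool_pos: [0.5051, 0.2773, 0.1302]
tool_rot: [0.0, 0.653, 0.758, -0.001]
force: [0.5, -1.0, 0.4]
finger_gap: 1.003
finger_force: 0.0
```

Run:
```python
from rig import r
from h import *
s=r.get_state();im=r.camera("wrist")[...,::-1];cv2.imwrite("pics/w1.png",im)
p={k:np.array(v) for k,v in r.camera_params("wrist").items()};T=wristT(s,p)
print(s["t"],np.round(s["tool_pos"],4),np.round(s["tool_rot"],4),np.round(s["q"],2),np.round(s["force"],2))
m=cv2.inRange(cv2.cvtColor(im,cv2.COLOR_BGR2HSV),(5,100,70),(25,255,255))
ys,xs=np.nonzero(m);P=onplane(p,np.c_[xs,ys],.046,T)*1000
for a in range(200,340,15):
    q=P[(P[:,1]>=a)&(P[:,1]<a+5)]
    if len(q):print(a,np.round([*np.percentile(q[:,0],[1,99]),np.median(q[:,0])],1))
```

```text
3.475 [0.5051 0.2773 0.1302] [ 2.000e-04  6.527e-01  7.576e-01 -6.000e-04] [-0.01  0.55 -0.72  1.81  0.44  0.95 -0.77] [ 0.51 -1.    0.43]
230 [531.6 534.9 533.2]
245 [487.4 532.9 510. ]
260 [488.3 530.4 511.5]
275 [494.6 623.4 510.3]
290 [492.5 642.8 610.3]
305 [490.  634.5 602.1]
320 [487.8 626.2 593.6]
335 [485.2 617.7 585.2]
```

View pics/w1.png

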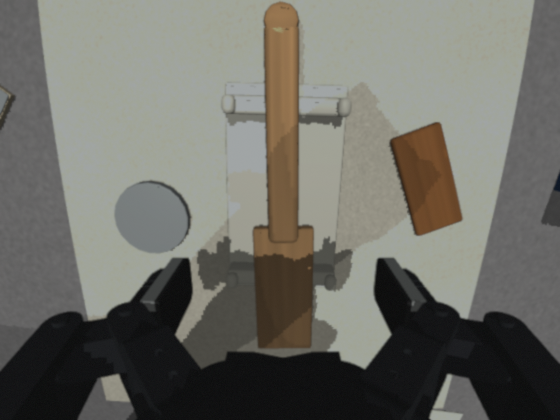

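The wrist view shows the paddle with its handle end at (281,3), the blade step at row 228 from (254) to (314), and the blade end at row 346. It lies almost centred between the fingers at (180,270) and (385,270). The scraper at (427,180) and lid at (152,217) are clear of them.

Run:
```python
from rig import r
from h import *
s=r.get_state();p={k:np.array(v) for k,v in r.camera_params("wrist").items()};T=wristT(s,p)
for n,u,z in(("hend",[(281,3)],.040),("handle60",[(265,60),(298,60)],.046),("handle150",[(266,150),(298,150)],.046),("handle210",[(269,210),(299,210)],.046),("step",[(254,228),(314,228)],.036),("tip",[(258,346),(311,346)],.036),("ridgeback",[(228,103),(345,106)],.035),("ridgefront",[(222,275),(331,280)],.03)):
    P=onplane(p,u,z,T)*1000;print(n,P[:,:2].round(1).tolist(),P.mean(0)[:2].round(1))
```

```text
hend [[483.1, 418.4]] [483.1 418.4]
handle60 [[477.9, 380.4], [499.9, 383.7]] [488.9 382. ]
handle150 [[486.7, 320.5], [509.5, 323.9]] [498.1 322.2]
handle210 [[495.0, 275.8], [517.6, 279.2]] [506.3 277.5]
step [[485.1, 255.6], [533.2, 262.7]] [509.1 259.2]
tip [[502.8, 139.2], [551.5, 146.5]] [527.1 142.9]
ridgeback [[454.4, 348.9], [539.1, 359.5]] [496.7 354.2]
ridgefront [[462.4, 205.2], [557.6, 214.5]] [510.  209.9]
```

Request:
servo_tool:
  plan:
    - [[0, 0, 0.35, 0, 0, 0, 1], [0, 0, 0.7, 0, 0, 0, 1], [0.005, 0, 0.85, 0, 0, 0, 1], [0.005, 0, 0.94, 0, 0, 0, 1], [0.005, 0, 0.94, 0, 0, 0, 1]]

```text
t: 4.15
tool_pos: [0.5048, 0.2794, 0.0181]
tool_rot: [0.0, 0.652, 0.758, 0.0]
force: [0.0, 0.3, 0.7]
finger_gap: 1.002
finger_force: 0.0
```

Request:
servo_tool:
  plan:
    - [[0, 0, 0, 0, 0, 0, 0.5], [0, 0, 0, 0, 0, 0, 0.2], [0, 0, 0, 0, 0, 0, 0], [0, 0, 0, 0, 0, 0, 0], [0, 0, 0, 0, 0, 0, 0], [0, 0, 0, 0, 0, 0, 0], [0, 0, 0, 0, 0, 0, 0]]
  force: 60

```text
t: 5.03
tool_pos: [0.5047, 0.2797, 0.0181]
tool_rot: [0.0, 0.652, 0.758, 0.0]
force: [-1.8, -1.6, 6.9]
finger_gap: 0.27
finger_force: 59.7
```

Run:
```python
from rig import r
from h import *
plan(r.get_state(),[[504.7,279.7,100,98.6],[525,240,100,94],[539,200,90,89.7]])
```

```text
[504.7, 279.7, 100, 98.6] -> [0.0, 0.0, -0.683, 0.001, -0.0, -0.0]
[525, 240, 100, 94] -> [-0.352, 0.118, 0.0, 0.0, -0.0, 0.077]
[539, 200, 90, 89.7] -> [-0.341, 0.093, 0.083, 0.0, -0.0, 0.072]
```

Request:
servo_tool:
  plan:
    - [[0, 0, -0.1, 0, 0, 0, 0], [0, 0, -0.25, 0, 0, 0, 0], [0, 0, -0.45, 0, 0, 0, 0], [0, 0, -0.683, 0, 0, 0, 0], [0, 0, -0.683, 0, 0, 0, 0]]

```text
t: 5.65
tool_pos: [0.5055, 0.2802, 0.1024]
tool_rot: [0.001, 0.652, 0.758, 0.002]
force: [-0.3, -0.3, -0.9]
finger_gap: 0.27
finger_force: 58.8
```

Request:
servo_tool:
  plan:
    - [[-0.12, 0.04, 0, 0, 0, 0.025, 0], [-0.25, 0.08, 0, 0, 0, 0.05, 0], [-0.352, 0.118, 0, 0, 0, 0.077, 0]]

```text
t: 6.02
tool_pos: [0.5253, 0.2381, 0.099]
tool_rot: [-0.0, 0.683, 0.73, -0.0]
force: [-0.8, -0.2, -2.4]
finger_gap: 0.272
finger_force: 58.9
```

Request:
servo_tool:
  plan:
    - [[-0.12, 0.03, 0.03, 0, 0, 0.025, 0], [-0.25, 0.07, 0.06, 0, 0, 0.05, 0], [-0.341, 0.093, 0.083, 0, 0, 0.072, 0], [-0.341, 0.093, 0.083, 0, 0, 0.072, 0], [-0.341, 0.093, 0.083, 0, 0, 0.072, 0]]

```text
t: 6.65
tool_pos: [0.5385, 0.2005, 0.0897]
tool_rot: [-0.0, 0.709, 0.705, 0.0]
force: [0.0, 0.1, -0.9]
finger_gap: 0.268
finger_force: 58.9
```

Run:
```python
from rig import r
from h import *
s=r.get_state();print(np.round(s["tool_pos"],4),np.round(s["tool_rot"],4),np.round(s["force"],2),np.round(s["moment"],2),s["finger_gap"])
a=r.camera("scene")[...,::-1];b=r.camera("top")[...,::-1]
cv2.imwrite("pics/s2f.png",a);cv2.imwrite("pics/t2f.png",b)
A=cv2.resize(a[200:320,200:360],None,fx=3.75,fy=3.75,interpolation=cv2.INTER_CUBIC)
B=cv2.resize(b[130:220,170:370],None,fx=3,fy=3,interpolation=cv2.INTER_CUBIC)
cv2.imwrite("pics/t2.png",cv2.resize(b[125:215,180:370],None,fx=4.2,fy=4.2,interpolation=cv2.INTER_CUBIC))
cv2.imwrite("pics/s2.png",cv2.resize(a[200:320,215:375],None,fx=4.8,fy=4.8,interpolation=cv2.INTER_CUBIC))
```

```text
[0.5385 0.2005 0.0897] [-2.000e-04  7.090e-01  7.052e-01  2.000e-04] [ 0.02  0.12 -0.93] [ 0.02  0.01 -0.01] 0.2677809041829609
```

View pics/t2.png

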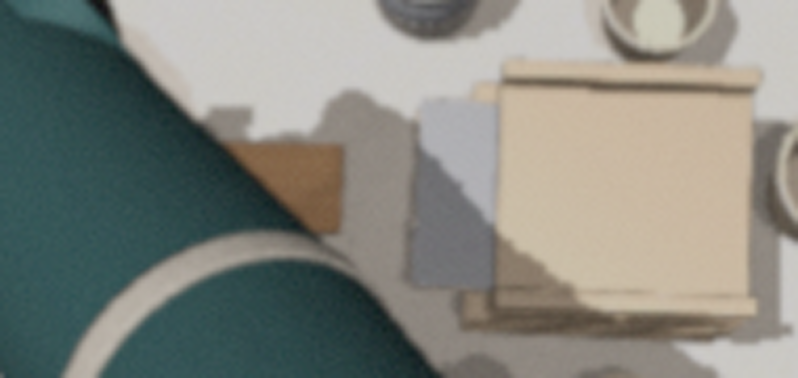

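View pics/s2.png

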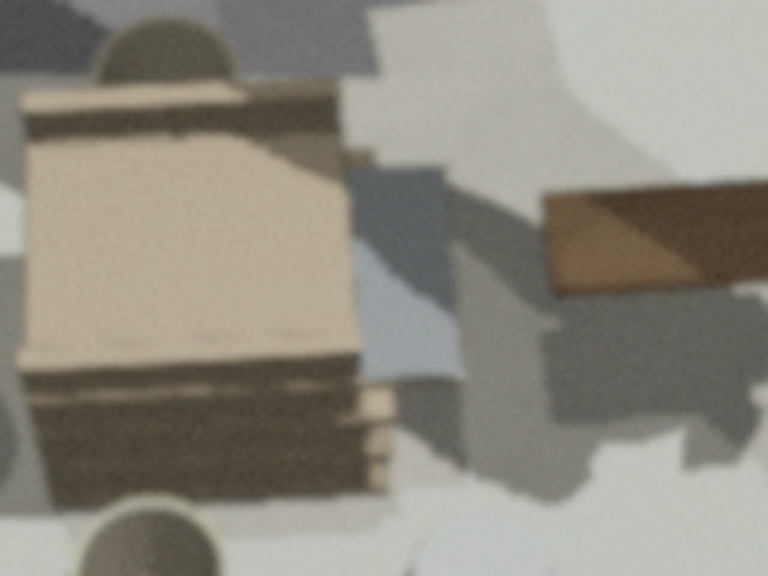

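The top crop shows the blade end at (343,143)–(341,233) and the tile's near edge at (420,100)–(412,287). In the scene crop the blade end is at (545,195)–(560,297) and the tile's near edge at (443,170)–(462,378). I'll triangulate both to get the relative height.

Run:
```python
from rig import r
from h import *
pt,ps=[{k:np.array(v) for k,v in r.camera_params(n).items()} for n in("top","scene")]
def tri(a,b):
    o1,d1=ray(pt,pt["T"],[np.array(a)/4.2+[180-.4,125-.4]]);o2,d2=ray(ps,ps["T"],[np.array(b)/4.8+[215-.4,200-.4]])
    d1,d2=d1[0],d2[0];t=np.linalg.lstsq(np.c_[d1,-d2],o2-o1,rcond=None)[0]
    X,Y=o1+t[0]*d1,o2+t[1]*d2;return ((X+Y)/2*1000).round(1),round(np.linalg.norm(X-Y)*1000,1)
for n,a,b in(("blade low-x",(341,233),(545,195)),("blade hi-x",(343,143),(560,297)),("tile low-x",(412,287),(443,170)),("tile hi-x",(420,100),(462,378))):print(n,*tri(a,b))
```

```text
blade low-x [513.7  61.7 105.9] 3.6
blade hi-x [564.5  62.2 104.8] 3.3
tile low-x [486.5  20.7  87.9] 1.8
tile hi-x [593.1  18.9  90.6] 0.8
```

Request:
servo_tool:
  plan:
    - [[0, 0, 0.05, 0, 0, 0, 0], [0, 0, 0.112, 0, 0, 0, 0], [-0.1, 0, 0.112, 0, 0, 0, 0], [-0.2, 0, 0.112, 0, 0, 0, 0], [-0.27, 0, 0.112, 0, 0, 0, 0], [-0.27, 0, 0.112, 0, 0, 0, 0], [-0.27, 0, 0.112, 0, 0, 0, 0]]

```text
t: 7.62
tool_pos: [0.5386, 0.1677, 0.0763]
tool_rot: [-0.0, 0.709, 0.705, 0.0]
force: [1.0, 0.8, -1.0]
finger_gap: 0.271
finger_force: 58.8
```

Request:
servo_tool:
  plan:
    - [[-0.02, 0, 0, 0, 0, 0, 0], [-0.04, 0, 0, 0, 0, 0, 0], [-0.06, 0, 0, 0, 0, 0, 0], [-0.08, 0, 0, 0, 0, 0, 0], [-0.1, 0, 0, 0, 0, 0, 0], [-0.12, 0, 0, 0, 0, 0, 0], [-0.14, 0, 0, 0, 0, 0, 0], [-0.14, 0, 0, 0, 0, 0, 0]]

```text
t: 8.62
tool_pos: [0.5384, 0.1504, 0.0761]
tool_rot: [0.0, 0.709, 0.705, -0.0]
force: [0.5, -0.4, -1.1]
finger_gap: 0.268
finger_force: 58.7
```

Request:
servo_tool:
  plan:
    - [[0.05, 0, 0, 0, 0, 0, 0], [0.12, 0, 0, 0, 0, 0, 0], [0.12, 0, 0, 0, 0, 0, 0], [0.12, 0, 0, 0, 0, 0, 0]]

```text
t: 9.12
tool_pos: [0.5384, 0.1652, 0.0761]
tool_rot: [-0.0, 0.709, 0.705, -0.0]
force: [0.7, 0.1, -1.3]
finger_gap: 0.273
finger_force: 58.7
```

```bash
cat > look.py <<'E'
import sys
from rig import r
from h import *
s=r.get_state();print(s["t"],np.round(s["tool_pos"],4),np.round(s["force"],2))
a=r.camera("scene")[...,::-1];cv2.imwrite(f"pics/{sys.argv[1]}.png",cv2.resize(a[200:320,215:375],None,fx=4.8,fy=4.8,interpolation=cv2.INTER_CUBIC))
E
python3 look.py s3
```

```text
9.125 [0.5384 0.1652 0.0761] [ 0.68  0.14 -1.27]
```

View pics/s3.png

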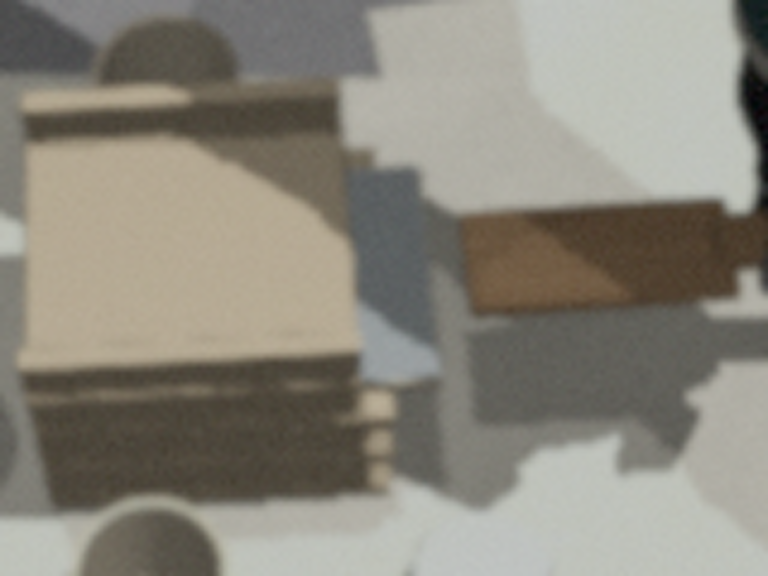

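Request:
servo_tool:
  plan:
    - [[-0.05, 0, 0, 0, 0, 0, 0], [-0.1, 0, 0, 0, 0, 0, 0], [-0.13, 0, 0, 0, 0, 0, 0], [-0.155, 0, 0, 0, 0, 0, 0], [-0.18, 0, 0, 0, 0, 0, 0], [-0.205, 0, 0, 0, 0, 0, 0], [-0.23, 0, 0, 0, 0, 0, 0], [-0.255, 0, 0, 0, 0, 0, 0], [-0.275, 0, 0, 0, 0, 0, 0], [-0.275, 0, 0, 0, 0, 0, 0]]
  force: 20

```text
t: 10.42
tool_pos: [0.5383, 0.1317, 0.0761]
tool_rot: [0.0, 0.709, 0.705, -0.0]
force: [0.4, 0.2, -0.9]
finger_gap: 0.273
finger_force: 58.7
```

Request:
servo_tool:
  plan:
    - [[0.04, 0, 0, 0, 0, 0, 0], [0.08, 0, 0, 0, 0, 0, 0], [0.08, 0, 0, 0, 0, 0, 0], [0.08, 0, 0, 0, 0, 0, 0]]

```text
t: 10.92
tool_pos: [0.5383, 0.1417, 0.0761]
tool_rot: [-0.0, 0.709, 0.705, -0.0]
force: [-0.4, -1.1, -1.3]
finger_gap: 0.277
finger_force: 58.7
```

Request:
servo_tool:
  plan:
    - [[-0.03, 0, 0, 0, 0, 0, 0], [-0.06, 0, 0, 0, 0, 0, 0], [-0.075, 0, 0, 0, 0, 0, 0], [-0.085, 0, 0, 0, 0, 0, 0], [-0.095, 0, 0, 0, 0, 0, 0], [-0.095, 0, 0, 0, 0, 0, 0]]

```text
t: 11.68
tool_pos: [0.5382, 0.1303, 0.0761]
tool_rot: [-0.0, 0.709, 0.705, 0.0]
force: [0.1, 0.9, -0.6]
finger_gap: 0.269
finger_force: 58.7
```

Request:
servo_tool:
  plan:
    - [[-0.01, 0, 0, 0, 0, 0, 0], [-0.02, 0, 0, 0, 0, 0, 0], [-0.02, 0, 0, 0, 0, 0, 0]]

```text
t: 12.05
tool_pos: [0.5383, 0.1277, 0.0761]
tool_rot: [-0.0, 0.709, 0.705, -0.0]
force: [-0.4, 1.4, -0.6]
finger_gap: 0.266
finger_force: 58.7
```

Request:
servo_tool:
  plan:
    - [[-0.01, 0, 0, 0, 0, 0, 0], [-0.01, 0, 0, 0, 0, 0, 0]]

```text
t: 12.3
tool_pos: [0.5383, 0.1265, 0.0761]
tool_rot: [0.0, 0.709, 0.705, -0.0]
force: [-0.5, -0.4, -0.9]
finger_gap: 0.269
finger_force: 58.7
```

Request:
servo_tool:
  plan:
    - [[-0.006, 0, 0, 0, 0, 0, 0], [-0.012, 0, 0, 0, 0, 0, 0], [-0.012, 0, 0, 0, 0, 0, 0]]

```text
t: 12.68
tool_pos: [0.5382, 0.1252, 0.0761]
tool_rot: [-0.0, 0.709, 0.705, -0.0]
force: [-0.0, 0.8, -1.1]
finger_gap: 0.272
finger_force: 58.7
```

Request:
servo_tool:
  plan:
    - [[-0.006, 0, 0, 0, 0, 0, 0], [-0.012, 0, 0, 0, 0, 0, 0], [-0.012, 0, 0, 0, 0, 0, 0]]

```text
t: 13.05
tool_pos: [0.5382, 0.1237, 0.0761]
tool_rot: [-0.0, 0.709, 0.705, -0.0]
force: [-0.4, 0.9, -1.3]
finger_gap: 0.273
finger_force: 58.7
```

Request:
servo_tool:
  plan:
    - [[0.04, 0, 0, 0, 0, 0, 0], [0.05, 0, 0, 0, 0, 0, 0], [0.02, 0, 0, 0, 0, 0, 0], [0.005, 0, 0, 0, 0, 0, 0], [-0.005, 0, 0, 0, 0, 0, 0], [-0.0125, 0, 0, 0, 0, 0, 0], [-0.0125, 0, 0, 0, 0, 0, 0]]

```text
t: 13.92
tool_pos: [0.5382, 0.1222, 0.0761]
tool_rot: [-0.0, 0.709, 0.705, -0.0]
force: [-0.4, 1.0, -1.6]
finger_gap: 0.273
finger_force: 58.7
```

Request:
servo_tool:
  plan:
    - [[-0.006, 0, 0, 0, 0, 0, 0], [-0.0125, 0, 0, 0, 0, 0, 0], [-0.0125, 0, 0, 0, 0, 0, 0]]

```text
t: 14.3
tool_pos: [0.5382, 0.1207, 0.0761]
tool_rot: [-0.0, 0.709, 0.705, -0.0]
force: [0.3, 0.4, -1.2]
finger_gap: 0.272
finger_force: 58.7
```

Request:
servo_tool:
  plan:
    - [[-0.006, 0, 0, 0, 0, 0, 0], [-0.0125, 0, 0, 0, 0, 0, 0], [-0.0125, 0, 0, 0, 0, 0, 0]]

```text
t: 14.68
tool_pos: [0.5382, 0.1192, 0.0761]
tool_rot: [-0.0, 0.709, 0.705, -0.0]
force: [-0.1, -0.0, -1.2]
finger_gap: 0.265
finger_force: 58.7
```

Request:
servo_tool:
  plan:
    - [[0.04, 0, 0, 0, 0, 0, 0], [0.05, 0, 0, 0, 0, 0, 0], [0.02, 0, 0, 0, 0, 0, 0], [0.005, 0, 0, 0, 0, 0, 0], [-0.005, 0, 0, 0, 0, 0, 0], [-0.0125, 0, 0, 0, 0, 0, 0], [-0.0125, 0, 0, 0, 0, 0, 0]]

```text
t: 15.55
tool_pos: [0.5383, 0.1191, 0.0764]
tool_rot: [-0.0, 0.709, 0.705, 0.001]
force: [-0.3, 7.9, -0.5]
finger_gap: 0.267
finger_force: 58.8
```

Fy jumped to 7.9 N and the tool stopped short of its target, so the tile is on the stop. I'll draw off gently.

Request:
servo_tool:
  plan:
    - [[0.005, 0, 0, 0, 0, 0, 0], [0.01, 0, 0, 0, 0, 0, 0], [0.015, 0, 0, 0, 0, 0, 0], [0.03, 0, 0, 0, 0, 0, 0], [0.1, 0, 0, 0, 0, 0, 0], [0.2, 0, 0, 0, 0, 0, 0], [0.3, 0, 0, 0, 0, 0, 0], [0.4, 0, 0, 0, 0, 0, 0], [0.4, 0, 0, 0, 0, 0, 0]]

```text
t: 16.68
tool_pos: [0.5383, 0.1672, 0.0762]
tool_rot: [-0.0, 0.709, 0.705, 0.0]
force: [0.7, 0.3, -1.6]
finger_gap: 0.272
finger_force: 58.7
```

```bash
python3 look.py s4
```

```text
16.675 [0.5383 0.1672 0.0762] [ 0.74  0.27 -1.57]
```

View pics/s4.png

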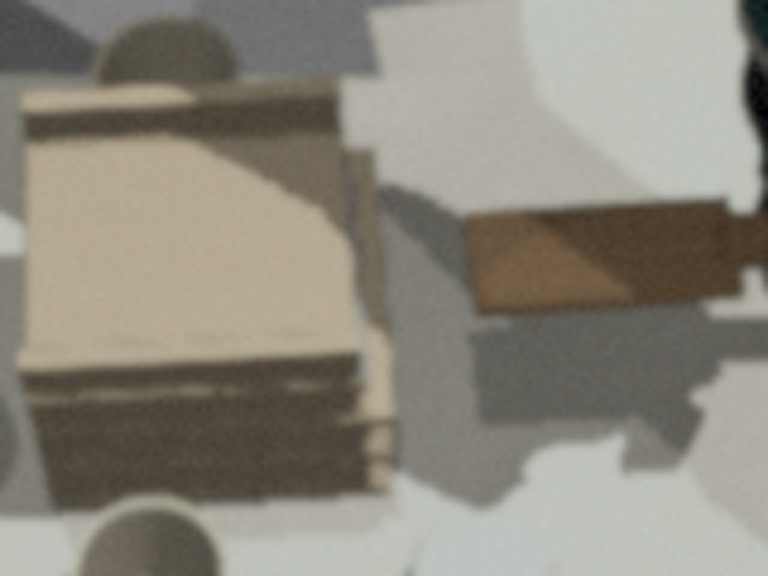

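The tile now shows only a thin strip, about 4 mm, at (355,300), which fits a stop 34 mm past the cap's middle. The blade is well clear at (468,215). Returning the paddle.

Run:
```python
from rig import r
from h import *
plan(r.get_state(),[[539,200,100,89.7],[525,240,100,94],[504.9,279.5,100,98.6],[504.9,279.5,18.2,98.6]])
```

```text
[539, 200, 100, 89.7] -> [0.281, 0.004, -0.2, -0.0, -0.0, -0.0]
[525, 240, 100, 94] -> [0.333, -0.118, -0.0, 0.0, 0.0, -0.072]
[504.9, 279.5, 100, 98.6] -> [0.34, -0.144, -0.0, -0.0, 0.0, -0.077]
[504.9, 279.5, 18.2, 98.6] -> [-0.0, -0.0, 0.682, 0.0, 0.0, 0.0]
```

Request:
servo_tool:
  plan:
    - [[0.1, 0, -0.05, 0, 0, 0, 0], [0.2, 0, -0.13, 0, 0, 0, 0], [0.281, 0.004, -0.2, 0, 0, 0, 0]]

```text
t: 17.1
tool_pos: [0.5393, 0.2008, 0.1012]
tool_rot: [0.0, 0.709, 0.705, 0.0]
force: [-0.2, 0.6, -1.4]
finger_gap: 0.272
finger_force: 58.7
```

Request:
servo_tool:
  plan:
    - [[0.11, -0.04, 0, 0, 0, -0.025, 0], [0.22, -0.08, 0, 0, 0, -0.05, 0], [0.333, -0.118, 0, 0, 0, -0.072, 0]]

```text
t: 17.48
tool_pos: [0.5246, 0.2405, 0.0999]
tool_rot: [-0.0, 0.682, 0.732, -0.0]
force: [-0.0, 1.1, -1.1]
finger_gap: 0.27
finger_force: 58.7
```

Request:
servo_tool:
  plan:
    - [[0.12, -0.05, 0, 0, 0, -0.025, 0], [0.24, -0.1, 0, 0, 0, -0.05, 0], [0.34, -0.144, 0, 0, 0, -0.077, 0], [0.34, -0.144, 0, 0, 0, -0.077, 0], [0.34, -0.144, 0, 0, 0, -0.077, 0]]

```text
t: 18.1
tool_pos: [0.5055, 0.2786, 0.1]
tool_rot: [0.0, 0.653, 0.758, -0.0]
force: [0.1, -0.3, -0.9]
finger_gap: 0.271
finger_force: 58.7
```

Request:
servo_tool:
  plan:
    - [[0, 0, 0.2, 0, 0, 0, 0], [0, 0, 0.4, 0, 0, 0, 0], [0, 0, 0.55, 0, 0, 0, 0], [0, 0, 0.62, 0, 0, 0, 0], [0, 0, 0.66, 0, 0, 0, 0], [0, 0, 0.675, 0, 0, 0, 0], [0, 0, 0.675, 0, 0, 0, 0]]

```text
t: 18.98
tool_pos: [0.5054, 0.2792, 0.0195]
tool_rot: [0.0, 0.652, 0.758, 0.0]
force: [0.3, -0.1, -1.5]
finger_gap: 0.271
finger_force: 58.8
```

Request:
servo_tool:
  plan:
    - [[0, 0, 0.006, 0, 0, 0, 0], [0, 0, 0.011, 0, 0, 0, 0], [0, 0, 0.011, 0, 0, 0, 0]]

```text
t: 19.35
tool_pos: [0.5053, 0.2791, 0.0181]
tool_rot: [0.0, 0.652, 0.758, 0.0]
force: [-1.4, -1.7, 3.3]
finger_gap: 0.269
finger_force: 59.3
```

Request:
servo_tool:
  plan:
    - [[0, 0, 0, 0, 0, 0, 0.4], [0, 0, 0, 0, 0, 0, 0.7], [0, 0, 0, 0, 0, 0, 1], [0, 0, 0, 0, 0, 0, 1], [0, 0, 0, 0, 0, 0, 1], [0, 0, 0, 0, 0, 0, 1], [0, 0, -0.2, 0, 0, 0, 1], [0, 0, -0.5, 0, 0, 0, 1], [0, 0, -0.9, 0, 0, 0, 1], [0, 0, -0.95, 0, 0, 0, 1]]

```text
t: 20.6
tool_pos: [0.5064, 0.2799, 0.1348]
tool_rot: [0.001, 0.652, 0.758, 0.002]
force: [-0.6, 1.3, -0.6]
finger_gap: 1.001
finger_force: 0.0
```

Run:
```python
from rig import r
from h import *
s=r.get_state();im=r.camera("wrist")[...,::-1];cv2.imwrite("pics/w2.png",im)
print(s["t"],np.round(s["tool_pos"],4),np.round(s["force"],2))
```

```text
20.6 [0.5064 0.2799 0.1348] [-0.62  1.31 -0.61]
```

View pics/w2.png

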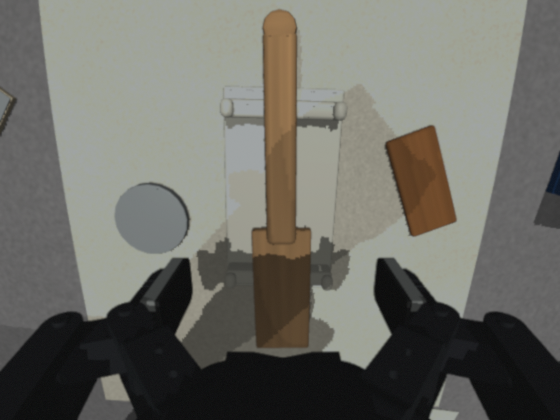

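The paddle lies back on both ridges: handle end (280,20), blade end row 346, between the horns as before. The gripper is open and clear, and the lid and scraper have not moved. Handing in.

```bash
python3 -c "
from rig import r
print(r.sign_off())"
```

```text
the job is handed in; nothing more can be done
None
```

I tapped the tile in until it met the hidden stop (about 8 N at the wrist), laid the paddle back on its rest, and handed the job in at about 21 s; no verdict came back, and whether the tile still touches the stop couldn't be checked after I drew off.

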